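Clip the tag onto the menu slate

TASK

Take the blue spring clip with the yellow tag off its stand and put it on the top edge of the menu slate, over the white centre mark: squeeze it open, press it gently down until the slate sits fully home in its throat and the red pin is pushed in, then let it close so that it grips there by itself, upright and square across the edge. Leave the other things on the table where they are.

Things in the scene. Friction and masses are not known exactly. Their poses are not given: they have to be found in the camera images.
- clip: self-closing cross-over clip (blue, yellow upright tag), about 46 x 34 x 71 mm, 80 g, loose; squeezed along its own x. Origin: centre of its throat face, the flat on which a plate's edge bears; z up. Two flat handles, outer faces at x = +-23 mm as it sits, z = +2 to +46 mm, 28 mm wide; the tag ends at z = +48 mm. It may be turned half round: either way is right
- clip_grip (a point): the point midway between the clip's handles at which to grip it, 28 mm above its origin. Spring: 6 N on each handle holds it just off an 8 mm plate, 12 N opens it fully against a hard stop (then 34 mm over the handles); 20 N holds it open firmly
- clip_jaws (a point): the point midway between the jaw tips, 23 mm below the clip's origin. Jaws: 27 mm wide along y, from the throat down. The handles cross over to them, so squeezing the handles together parts the jaws by as much: 8 mm apart as it sits, 20 mm fully open. The crossing arms at y = +-15 mm stay above the throat face
- jaw (a joint): travel of each jaw in m: 0 = gripping an 8 mm plate, -0.002 = fully closed, +0.006 = fully open
- pin (a joint): red spring pin in the throat: 0 = out, standing 4 mm below the throat face; a plate's edge pushes it in, 0.004 m = plate fully home against the throat face. Spring 1.1 N per mm, about 4.4 N when home, rigid beyond: a push of 6 to 12 N is right, much more is rough. When let go, the pin pushes back and only the jaws' grip keeps the clip down
- stand: fixed parking stand: wooden foot 70 x 90 x 14 mm with an upright steel plate 8 mm thick (along x), 50 mm long (along y), its top 50 mm above the table. At the start the clip grips this plate in its middle, square to it, its throat 5 mm above the plate's top. Origin under the centre of the foot
- board: fixed menu slate: wooden foot 62 x 170 x 40 mm (x, y, z), origin under its centre; in it an upright dark slate 8 mm thick (along x), 140 mm long (along y), centred on x = 0, y = 0, held stiffly. It was set by hand to an unmeasured height: its level top edge is 98 to 134 mm above the table. The white centre mark is on the edge at y = 0
- salt_shaker: salt shaker, 44 mm across, 90 mm tall, origin under its centre; leave alone
- pepper_mill: wooden pepper mill, 58 mm across, 150 mm tall, origin under its centre; leave alone
- water_glass: glass, 62 mm across, 88 mm tall, origin under its centre; leave alone
- sugar_caddy: black caddy of packets, 72 x 76 x 69 mm, origin under its centre; leave alone
There are look-alikes about, which are no part of the job. Of the things that look like the clip, the smaller one is meant. Several things have the shape of the stand; the one meant has the colours described above.

How it is judged:
On the way, in this order (a step that is already met when the one before it is completed fails the run):
1. the clip is off its stand (distance between clip and stand above 0.11 m), for 0.1 s.
2. the clip, held open, is pressed home on the slate over the mark (value of joint jaw above 0.002 m and value of joint pin above 0.003 m and horizontal distance between clip and board below 0.015 m), for 0.2 s.
At the end, for the whole second after the job is handed in: The clip grips the slate by itself, at rest: jaws closed on its 8 mm (jaw within 1 mm of 0), red pin pushed in more than 2.5 mm, throat within 10 mm of the white centre mark along the edge and 4 mm across it, upright within 0.1 rad and square across the edge within 0.12 rad (value of joint pin above 0.0025 m and value of joint jaw between -0.001 and 0.001 m and y of clip in the frame of board between -0.01 and 0.01 m and x of clip in the frame of board between -0.004 and 0.004 m and angle between the x axis of clip and the x axis of board, either way round below 0.12 rad and angle between clip's own z axis and vertical below 0.1 rad and linear speed of clip below 0.01 m/s); the robot touches nothing.
It fails at once if the clip, held open, is pressed on the slate with more than 18 N, or is rammed on it with more than 36 N, the jaws' own pinch included ((value of joint jaw above 0.0025 m and contact force between clip and board above 18 N) or contact force between clip and board above 36 N).
It fails at once if the robot itself pushes on the slate or its foot with more than 8 N (contact force between any of the fingers, the arm and board above 8 N).
It fails at once if another thing on the table is moved by more than 20 mm (distance of any of salt_shaker, pepper_mill, water_glass, sugar_caddy from where it was at the start of the episode above 0.02 m).
It also fails if it takes over 48 s, if anything falls off the work surface, if the arm or the gripper's body presses on something with over 40 N, if the wrist force passes 120 N, or if a joint passes its speed limit or range.

ROBOT

A 7-joint arm with a two-finger parallel gripper is mounted at the origin on a cart in front of the work surface, level with it; the furniture and walls round the work are solid. World frame = base frame: x ahead of the robot, y to its left, z up, the work surface at z = 0. Lengths are in m, angles in rad, forces in N, time in s.
With the tool pointing down it reaches from about 0.425 to 0.875 m from the base axis. Payload 4.7 kg.
Tool frame: the origin (TCP) lies at the very end of the fingers, on their centre line; the grasp point (between the pads) lies 19 mm behind it; z points along the fingers, y is the line along which they close (so a half turn about z gives the same grasp; the last joint's range is limited). The gripper opens to 87 mm and grips with 3 to 60 N. Pads are 19 mm wide; open, the fingers measure 117 mm over their backs; the gripper's body (75 mm by 190 mm) begins 51 mm behind the grasp point.
Start: joints at [-1.175, 0.321, -0.07, 1.45, 0.023, 1.371, -0.057], TCP at [0.242, 0.603, 0.223] pointing down, gripper open.
Joint ranges: [-2.86, 2.86], [-0.3, 2.09], [-1.38, 1.24], [0.06, 2.45], [-1.56, 4.7], [0.09, 2.05], [-2.69, 2.69]. Speed limits (rad/s): [2.57, 2.57, 3.14, 3.14, 3.14, 3.14, 3.14].

INTERFACE

Orientations are given as a rotation vector (axis times angle).
In Python, from rig import monitor, cams, job_done, look_for, outline_of gives the robot as it stands.
- The arm moves only by the tool servo_tool, never from a script. Its argument "increments" is a list of rows, each a list of 7 numbers: the shift along the world's x, y, z in m, then the turn, a rotation vector about the world's x, y, z in rad, then the closure in counts, from 0 (fully open) to 255 (shut). In form: [[x, y, z, ax, ay, az, hand], ...]. A call has exactly 8 rows; each row shifts and turns the commanded pose from where the row before left it; what a row does not reach is not made up. A row lasts 1/12 s, in which the tool goes at most 41.7 mm and 7.16 degrees, less where a joint would pass 70% of its speed; a pose out of reach is approached as far as the arm can. A call with a gripper value outside its range is refused whole. The fingers move at their own pace and stop on an object; "newtons" is the grip in N (left out, the last holds). Time passes only in rows, so rows that do not move let the fingers close, or fill a call up. It gives the time, the measured TCP pose, the force, the opening and the grip force at its end, in the units of the state.
- monitor.state(): the state, without advancing time (a new reading comes with each control period).
- cams.grab_frame(name): name is "scene" or "top" or "wrist"; returns a dict with "pixels" (384x512x3 uint8, blue, green, red), "range_z" (384x512 float32, m along the optical axis (not along the pixel's ray), 0 where there is no reading), "intrinsics" (3x3 intrinsics, pixels), "dist" ([k1, k2, p1, p2, k3] as OpenCV has them; the pictures are not rectified), "xyz" and "attitude" of the camera in the world; the wrist camera has in their place "tool_from_camera" (4x4, takes a point from camera to tool coordinates, whose origin is the TCP and whose axes are the flange's). Camera axes: x right, y down, z forward; pixel columns grow to the right and rows downward; lengths in m; the calibration is good to about 2 mm. A picture is of the moment at which its call begins: read the wrist's pose just before it.
- job_done(): hands the job in; it is judged then, once.
Trained networks look in the newest picture that a camera, given by its name, has taken for a name from the list of things; names that differ only in an ending like _2 or _b are one class to them, and where a whole thing is asked for, a point or a joint stands for the part that bears it (a point fixed in the world has none). Each returns a list of dicts, best first, with "p" (0 to 1); they miss things now and then, are a little off and sometimes report something else, mostly with a low value. They report only what shows in the picture. A call takes as long as a camera call. They do not tell look-alikes from the thing itself.
- look_for(camera, query): "point" ([x, y, z] in m, in world coordinates, good to about 4 mm: the middle of the surface that is visible of it).
- outline_of(camera, query): "pixels" (384x512 bool, what is visible of it).
The state is a dict: "clock": time; "joint_positions": joint angles; "joint_velocities": joint speeds; "joint_torque": joint torques, N m; "eef_pos": TCP position; "tool_rot": TCP orientation; "force": force on the tool from outside, world axes, zero at the start; "wrist_torque": the same for the moment, N m; "opening": finger opening in m; "gripper_force": force on a finger pad.
Only numpy, scipy, OpenCV 4.12 (cv2) and the standard library are available. Lean on these libraries where they do the work, as an engineer would, in place of code of your own. Each camera call takes 0.05 s, during which the arm holds its last target. There are 200 camera calls.

## Working session

There is one attempt and no reset: what is moved stays moved. The work goes in short steps, Python scripts to look and compute and a tool call to move; the robot and the scene stay as the last step left them, time stands still between calls to the robot, and variables do not carry over. Pictures are saved under pics/ and viewed, at most 10 in all, crops included, and the job is handed in when it is done.

Besides the shell and the picture viewer there is one more tool, called after ">>>" by a JSON object that holds its "name" and its "arguments". servo_tool: Moves the arm, as the interface text tells. Its arguments: {"type":"object","properties":{"increments":{"type":"array","items":{"type":"array","items":{"type":"number"}}},"newtons":{"type":"number"}},"required":["increments"]}

```bash
ls; mkdir -p pics; cat > h.py <<'E'
import numpy as np, cv2
from scipy.spatial.transform import Rotation as R
from rig import monitor, cams, job_done, look_for, outline_of
def grab(n):
    s=monitor.state(); f=cams.grab_frame(n)
    if n=="wrist":
        T=np.eye(4);T[:3,:3]=R.from_rotvec(s["tool_rot"]).as_matrix();T[:3,3]=s["eef_pos"]
        f["T"]=T@np.array(f["tool_from_camera"])
    else:
        T=np.eye(4);a=np.array(f["attitude"],float)
        T[:3,:3]=a if a.shape==(3,3) else R.from_rotvec(a).as_matrix();T[:3,3]=f["xyz"];f["T"]=T
    return f
def cloud(f):
    h,w=f["range_z"].shape
    u,v=np.meshgrid(np.arange(w),np.arange(h))
    p=cv2.undistortPoints(np.stack([u,v],-1).reshape(-1,1,2).astype(np.float32),np.array(f["intrinsics"]),np.array(f["dist"])).reshape(h,w,2)
    z=f["range_z"];P=np.dstack([p[...,0]*z,p[...,1]*z,z])
    P=P@f["T"][:3,:3].T+f["T"][:3,3]
    P[z==0]=np.nan
    return P
E
python3 - <<'E'
from h import *
print(monitor.state())
a=[]
for n in ["scene","top"]:
    f=grab(n);cv2.imwrite(f"pics/{n}0.png",f["pixels"]);print(n,f["xyz"],f["attitude"])
    for q in ["clip","stand","board","salt_shaker","pepper_mill","water_glass","sugar_caddy"]:
        print(q,[(np.round(d["point"],3).tolist(),round(d["p"],2)) for d in look_for(n,q)])
E
```

```text
pics
{'clock': 0.0, 'joint_positions': array([-1.17487058,  0.32183288, -0.07003456,  1.4516718 ,  0.02258589,
        1.37078006, -0.0568899 ]), 'joint_velocities': array([-0.00021802, -0.00072204, -0.00127805,  0.0012564 , -0.00132035,
        0.00050421, -0.00189784]), 'joint_torque': array([-3.97082840e-04, -4.91283417e+01, -4.04274585e-01, -3.12532425e+01,
       -6.41271682e-02,  4.35580546e-02,  1.81340756e-04]), 'eef_pos': array([0.24206672, 0.60265493, 0.2214563 ]), 'tool_rot': array([-5.96098578e-01, -3.08425112e+00,  2.96516629e-03]), 'force': array([-0.64648104, -0.76182306, -0.11319659]), 'wrist_torque': array([0.0325259 , 0.03428781, 0.00084752]), 'gripper_force': 0.0, 'opening': 0.08682055332553566}
scene [ 0.14346516 -0.52241007  0.92651853] [-2.35218081  0.70931397 -0.26894884]
clip [([0.377, 0.289, 0.076], 0.78), ([0.49, 0.261, 0.073], 0.73)]
stand [([0.485, 0.248, 0.015], 0.73), ([0.376, 0.094, 0.013], 0.7)]
board [([0.473, -0.202, 0.04], 0.76)]
salt_shaker [([0.706, -0.058, 0.052], 0.6)]
pepper_mill [([0.685, -0.24, 0.078], 0.56)]
water_glass [([0.689, 0.269, 0.064], 0.92)]
sugar_caddy [([0.614, 0.359, 0.04], 0.91)]
top [0.37255799 0.10245914 1.18012251] [-2.1577914   2.12513449 -0.16867159]
clip [([0.376, 0.295, 0.056], 0.63), ([0.492, 0.265, 0.063], 0.44)]
stand [([0.377, 0.11, 0.011], 0.81), ([0.488, 0.249, 0.012], 0.61)]
board [([0.48, -0.174, 0.036], 0.6)]
salt_shaker [([0.704, -0.044, 0.066], 0.53)]
pepper_mill [([0.692, -0.227, 0.1], 0.63)]
water_glass [([0.694, 0.272, 0.051], 0.69)]
sugar_caddy [([0.621, 0.368, 0.046], 0.88)]
```

```bash
python3 - <<'E'
import cv2,numpy as np
a=cv2.imread("pics/scene0.png");b=cv2.imread("pics/top0.png")
cv2.imwrite("pics/both.png",cv2.resize(np.vstack([a,b]),(0,0),fx=.78,fy=.78))
E
```

```text
(no output)
```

View pics/both.png

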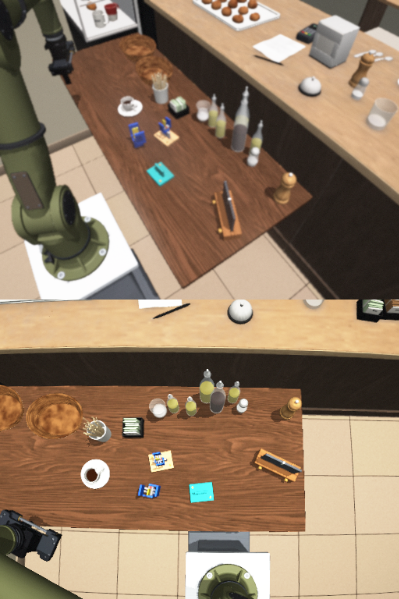

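```bash
python3 - <<'E'
from h import *
a=cv2.imread("pics/scene0.png");b=cv2.imread("pics/top0.png")
c=[cv2.resize(x,(400,300),interpolation=cv2.INTER_CUBIC) for x in (a[140:200,150:230],a[215:320,250:390],b[185:260,160:260],b[180:255,310:410])]
cv2.imwrite("pics/crop.png",np.vstack([np.hstack(c[:2]),np.hstack(c[2:])]))
for n in ["scene","top"]:
    f=grab(n);P=cloud(f)
    for nm,(cx,cy),rad in [("clipA",(.49,.26),.055),("clipB",(.377,.29),.055),("board",(.478,-.19),.11)]:
        m=np.hypot(P[...,0]-cx,P[...,1]-cy)<rad
        for lo,hi in [(.004,.02),(.03,.045),(.045,.07),(.07,.085),(.085,.2)]:
            k=m&(P[...,2]>lo)&(P[...,2]<hi)
            if k.sum()>15:
                q=P[k];r=cv2.minAreaRect((q[:,:2]*1000).astype(np.float32))
                print(n,nm,lo,k.sum(),np.round(np.median(q,0),3),"zmax",round(np.percentile(q[:,2],97),4),np.round(r[0]),np.round(r[1]),round(r[2],1),f["pixels"][k].mean(0).round())
E
```

```text
scene clipA 0.004 350 [0.485 0.249 0.013] zmax 0.0173 [491. 262.] [76. 93.] 10.3 [147. 191. 225.]
scene clipA 0.03 17 [0.494 0.25  0.037] zmax 0.0425 [494. 249.] [ 5. 23.] 35.2 [125. 109. 115.]
scene clipA 0.045 90 [0.495 0.255 0.063] zmax 0.0695 [495. 259.] [50. 38.] 23.2 [144. 114. 118.]
scene clipA 0.07 50 [0.494 0.263 0.076] zmax 0.0846 [494. 263.] [47. 28.] 18.1 [104.  82.  89.]
scene clipA 0.085 76 [0.493 0.263 0.096] zmax 0.1031 [493. 262.] [47. 29.] 17.8 [124.  91.  90.]
scene clipB 0.004 31 [0.372 0.284 0.007] zmax 0.0196 [373. 285.] [81. 81.] 66.2 [104.  67.  70.]
scene clipB 0.03 53 [0.366 0.285 0.04 ] zmax 0.0449 [378. 291.] [43. 72.] 3.1 [137.  81.  77.]
scene clipB 0.045 111 [0.375 0.262 0.058] zmax 0.0699 [380. 291.] [70. 44.] 87.4 [124.  80.  79.]
scene clipB 0.07 92 [0.38  0.292 0.079] zmax 0.0842 [381. 294.] [71. 39.] 87.8 [121.  99. 102.]
scene clipB 0.085 147 [0.379 0.293 0.095] zmax 0.1017 [381. 292.] [72. 39.] 89.2 [153. 113. 108.]
scene board 0.004 127 [ 0.451 -0.249  0.01 ] zmax 0.0196 [ 472. -192.] [178. 181.] 83.7 [ 51.  74. 111.]
scene board 0.03 941 [ 0.47
[... 1040 characters left out ...]
 144.]
top clipB 0.07 29 [0.38  0.294 0.079] zmax 0.0847 [383. 290.] [63. 34.] 85.7 [110.  77.  58.]
top clipB 0.085 107 [0.38  0.295 0.097] zmax 0.1023 [382. 293.] [67. 36.] 88.5 [206. 164. 108.]
top board 0.004 133 [ 0.463 -0.175  0.005] zmax 0.0192 [ 477. -198.] [199. 210.] 69.7 [ 50.  80. 121.]
top board 0.03 761 [ 0.48  -0.175  0.039] zmax 0.0434 [ 482. -185.] [170.  72.] 65.0 [ 78. 137. 196.]
top board 0.045 84 [ 0.482 -0.182  0.057] zmax 0.0689 [ 479. -181.] [142.  45.] 76.0 [46. 51. 57.]
top board 0.07 51 [ 0.48  -0.184  0.077] zmax 0.0842 [ 482. -183.] [134.   4.] 65.2 [42. 41. 39.]
top board 0.085 286 [ 0.483 -0.182  0.123] zmax 0.129 [ 484. -186.] [140.  11.] 65.4 [101. 100.  99.]
```

View pics/crop.png

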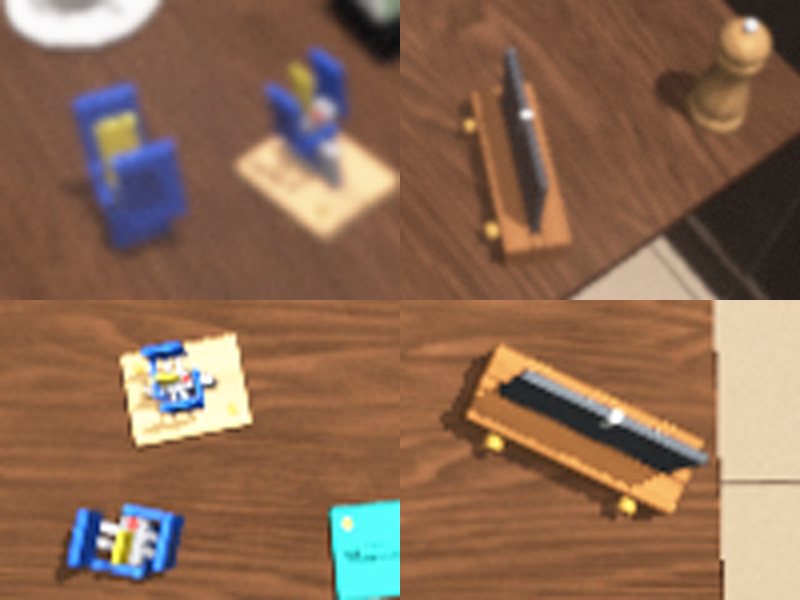

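>>> {"name": "servo_tool", "arguments": {"increments": [[0.016,-0.0213,0.002,0,0,-0.058,0],[0.016,-0.0213,0.002,0,0,-0.058,0],[0.016,-0.0213,0.002,0,0,-0.058,0],[0.016,-0.0213,0.002,0,0,-0.058,0],[0.016,-0.0213,0.002,0,0,-0.058,0],[0.016,-0.0213,0.002,0,0,-0.058,0],[0.016,-0.0213,0.002,0,0,-0.058,0],[0.016,-0.0213,0.002,0,0,-0.058,0]]}}

```text
clock: 1.57
eef_pos: [0.3717, 0.4307, 0.2389]
tool_rot: [1.297, 2.861, 0.001]
force: [0.6, 0.7, -0.2]
opening: 0.087
gripper_force: 0.0
```

>>> {"name": "servo_tool", "arguments": {"increments": [[0.016,-0.0213,0.002,0,0,-0.058,0],[0.016,-0.0213,0.002,0,0,-0.058,0],[0.016,-0.0213,0.002,0,0,-0.058,0],[0.016,-0.0213,0.002,0,0,-0.058,0],[0.016,-0.0213,0.002,0,0,-0.058,0],[0.016,-0.0213,0.002,0,0,-0.058,0],[0.016,-0.0213,0.002,0,0,-0.058,0],[0,0,0,0,0,0,0]]}}

```text
clock: 2.23
eef_pos: [0.4871, 0.2761, 0.2534]
tool_rot: [1.856, 2.53, -0.0]
force: [0.8, -1.4, -0.7]
opening: 0.0869
gripper_force: 0.0
```

```bash
cat >> h.py <<'E'
def yaw(): # tool y-axis line angle, deg
    y=R.from_rotvec(monitor.state()["tool_rot"]).as_matrix()[:,1]; return np.degrees(np.arctan2(y[1],y[0]))
def rect(P,m):
    q=P[m]; (c,s,a)=cv2.minAreaRect((q[:,:2]*1000).astype(np.float32))
    if s[0]<s[1]: s=s[::-1];a-=90
    return m.sum(),np.round(c,1).tolist(),np.round(s,1).tolist(),"long axis deg",round((a+90)%180-90,1),"z",np.round(np.percentile(q[:,2],[5,50,95]),4).tolist()
E
python3 - <<'E'
from h import *
f=grab("wrist");P=cloud(f);print(np.round(f["tool_from_camera"],3),yaw())
cv2.imwrite("pics/w1.png",f["pixels"])
m=np.hypot(P[...,0]-.494,P[...,1]-.262)<.055
print("foot",rect(P,(np.hypot(P[...,0]-.49,P[...,1]-.26)<.07)&(P[...,2]>.008)&(P[...,2]<.02)))
for lo,hi in [(.05,.085),(.085,.097),(.097,.12)]:
    k=m&(P[...,2]>lo)&(P[...,2]<hi)
    if k.sum()>10: print(lo,rect(P,k))
for q in ["clip","clip_grip","stand"]: print(q,[(np.round(d["point"],3).tolist(),round(d["p"],2)) for d in look_for("wrist",q)])
E
```

```text
[[-0.    -0.955 -0.296  0.082]
 [ 1.     0.    -0.    -0.   ]
 [ 0.    -0.296  0.955 -0.161]
 [ 0.     0.     0.     1.   ]] 17.744646090232738
foot (np.int64(2038), [493.6, 263.9], [89.2, 70.0], 'long axis deg', -78.0, 'z', [0.0108, 0.0125, 0.0139])
0.05 (np.int64(560), [493.1, 264.9], [45.8, 34.9], 'long axis deg', 11.8, 'z', [0.0575, 0.0647, 0.0783])
0.085 (np.int64(67), [494.1, 265.0], [47.2, 27.6], 'long axis deg', 20.5, 'z', [0.0857, 0.0913, 0.0965])
0.097 (np.int64(245), [493.1, 264.7], [48.7, 26.9], 'long axis deg', 20.0, 'z', [0.0979, 0.0994, 0.1018])
clip [([0.381, 0.299, 0.064], 0.9), ([0.49, 0.268, 0.065], 0.82)]
clip_grip [([0.492, 0.268, 0.067], 0.9), ([0.381, 0.296, 0.066], 0.66)]
stand [([0.36, 0.131, 0.018], 0.76)]
```

View pics/w1.png

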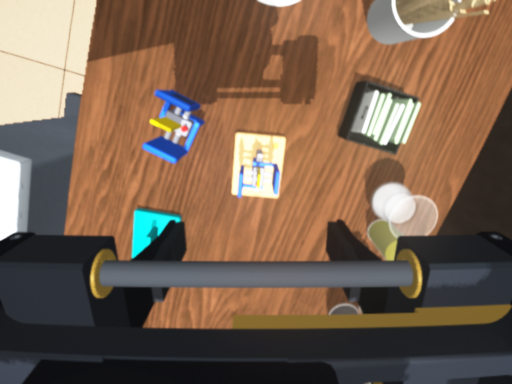

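```bash
python3 - <<'E'
from h import *
f=grab("wrist");P=cloud(f);img=f["pixels"].astype(int)
m=np.hypot(P[...,0]-.494,P[...,1]-.264)<.05
blue=(img[...,0]>img[...,2]+50)
k=m&(P[...,2]>.088)&blue
q=P[k][:,:2]*1000-[493.5,264.5]
for a in (12,20):
    u=np.array([np.cos(np.radians(a)),np.sin(np.radians(a))]);s=q@u
    for sg in (1,-1):
        h=q[s*sg>8]; c=h.mean(0);w,V=np.linalg.eigh(np.cov(h.T));v=V[:,1]
        print(a,sg,len(h),c.round(1),"handle-normal deg",round((np.degrees(np.arctan2(v[1],v[0]))+180)%180-90,1),np.sqrt(w).round(1), np.percentile(h@u,[3,97]).round(1))
cv2.imwrite("pics/w1c.png",cv2.resize(f["pixels"][120:210,220:300],None,fx=6,fy=6,interpolation=cv2.INTER_CUBIC))
E
```

```text
12 1 117 [18.7  8.5] handle-normal deg 13.3 [1.5 7.8] [18.  22.7]
12 -1 84 [-19.3  -6.5] handle-normal deg 12.4 [1.1 8.3] [-22.1 -18.4]
20 1 117 [18.7  8.5] handle-normal deg 13.3 [1.5 7.8] [17.6 23.4]
20 -1 84 [-19.3  -6.5] handle-normal deg 12.4 [1.1 8.3] [-23.7 -18.2]
```

View pics/w1c.png

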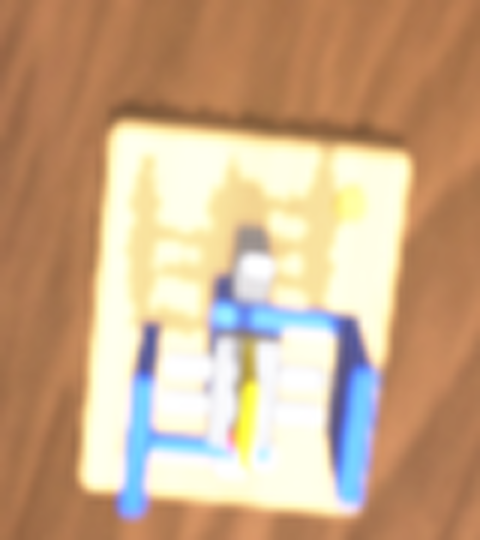

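>>> {"name": "servo_tool", "arguments": {"increments": [[0.0032,-0.0057,-0.02,0,0,-0.046,0],[0.0031,-0.0056,-0.025,0,0,-0.045,0],[0,0,-0.03,0,0,0,0],[0,0,-0.03,0,0,0,0],[0,0,-0.03,0,0,0,0],[0,0,-0.03,0,0,0,0],[0,0,-0.0244,0,0,0,0],[0,0,0,0,0,0,0]]}}

```text
clock: 3.15
eef_pos: [0.4839, 0.2714, 0.0578]
tool_rot: [-1.949, -2.46, 0.015]
force: [-0.7, -0.7, 0.6]
opening: 0.0868
gripper_force: 0.0
```

>>> {"name": "servo_tool", "arguments": {"increments": [[0,0,0,0,0,0,60],[0,0,0,0,0,0,90],[0,0,0,0,0,0,255],[0,0,0,0,0,0,255],[0,0,0,0,0,0,255],[0,0,0,0,0,0,255],[0,0,0,0,0,0,255],[0,0,0,0,0,0,255]], "newtons": 20}}

```text
clock: 3.82
eef_pos: [0.4899, 0.273, 0.0643]
tool_rot: [1.954, 2.458, 0.005]
force: [0.4, -0.2, -0.7]
opening: 0.0416
gripper_force: 8.6
```

>>> {"name": "servo_tool", "arguments": {"increments": [[0,0,0,0,0,0,60],[0,0,0,0,0,0,60],[0,0,0,0,0,0,60],[0.0018,-0.004,0,0,0,0,60],[0.0018,-0.004,0,0,0,0,60],[0,0,0,0,0,0,60],[0,0,0,0,0,0,60],[0,0,0,0,0,0,60]]}}

```text
clock: 4.48
eef_pos: [0.4918, 0.2642, 0.063]
tool_rot: [-1.954, -2.459, 0.001]
force: [-0.4, 0.7, 0.3]
opening: 0.0664
gripper_force: 0.0
```

```bash
python3 - <<'E'
from h import *
s=monitor.state();print(s["eef_pos"],yaw(),s["opening"],R.from_rotvec(s["tool_rot"]).as_matrix()[:,2])
E
```

```text
[0.49175678 0.26415562 0.0629511 ] 13.043456966699555 0.0663946557965349 [-7.92477272e-04 -2.94680491e-04 -9.99999643e-01]
```

>>> {"name": "servo_tool", "arguments": {"increments": [[0.0015,0.0006,0,0,0,0,60],[0,0,0,0,0,0,90],[0,0,0,0,0,0,110],[0,0,0,0,0,0,255],[0,0,0,0,0,0,255],[0,0,0,0,0,0,255],[0,0,0,0,0,0,255],[0,0,0,0,0,0,255]], "newtons": 20}}

```text
clock: 5.15
eef_pos: [0.4934, 0.265, 0.0631]
tool_rot: [-1.954, -2.46, 0.0]
force: [-0.3, 0.2, -0.3]
opening: 0.0338
gripper_force: 20.0
```

>>> {"name": "servo_tool", "arguments": {"increments": [[0,0,0,0,0,0,255],[0,0,0,0,0,0,255],[0,0,0,0,0,0,255],[0,0,0,0,0,0,255],[0,0,0,0,0,0,255],[0,0,0,0,0,0,255],[0,0,0,0,0,0,255],[0,0,0,0,0,0,255]]}}

```text
clock: 5.82
eef_pos: [0.4936, 0.265, 0.0632]
tool_rot: [1.954, 2.46, -0.0]
force: [-1.1, 0.1, 0.4]
opening: 0.0332
gripper_force: 20.0
```

>>> {"name": "servo_tool", "arguments": {"increments": [[0,0,0.005,0,0,0,255],[0,0,0.015,0,0,0,255],[0,0,0.025,0,0,0,255],[0,0,0.03,0,0,0,255],[0,0,0.03,0,0,0,255],[0,0,0.03,0,0,0,255],[0,0,0.02,0,0,0,255],[0,0,0.01,0,0,0,255]]}}

```text
clock: 6.48
eef_pos: [0.495, 0.2657, 0.2321]
tool_rot: [1.954, 2.458, 0.009]
force: [0.5, -1.0, -1.1]
opening: 0.0334
gripper_force: 20.0
```

>>> {"name": "servo_tool", "arguments": {"increments": [[-0.0015,-0.01,0,0,0,-0.04,255],[-0.0015,-0.02,0,0,0,-0.04,255],[-0.0015,-0.024,0,0,0,-0.04,255],[-0.0015,-0.024,0,0,0,-0.04,255],[-0.0015,-0.024,0,0,0,-0.04,255],[-0.0015,-0.024,0,0,0,-0.04,255],[-0.0015,-0.024,0,0,0,-0.04,255],[-0.0015,-0.024,0,0,0,-0.04,255]]}}

```text
clock: 7.15
eef_pos: [0.4812, 0.0882, 0.2281]
tool_rot: [-2.326, -2.112, 0.0]
force: [0.5, -0.7, -1.4]
opening: 0.0339
gripper_force: 20.0
```

>>> {"name": "servo_tool", "arguments": {"increments": [[-0.0015,-0.024,0,0,0,-0.04,255],[-0.0015,-0.024,0,0,0,-0.04,255],[-0.0015,-0.024,0,0,0,-0.04,255],[-0.0015,-0.024,0,0,0,-0.04,255],[-0.0015,-0.024,0,0,0,-0.04,255],[-0.0015,-0.024,0,0,0,-0.04,255],[-0.0015,-0.024,0,0,0,-0.04,255],[-0.0015,-0.024,0,0,0,-0.04,255]]}}

```text
clock: 7.82
eef_pos: [0.4693, -0.1034, 0.2283]
tool_rot: [2.632, 1.715, 0.0]
force: [0.6, 0.2, -0.2]
opening: 0.0335
gripper_force: 20.0
```

>>> {"name": "servo_tool", "arguments": {"increments": [[-0.0015,-0.024,0,0,0,-0.02,255],[-0.0015,-0.024,0,0,0,0,255],[-0.0015,-0.024,0,0,0,0,255],[-0.0015,-0.024,0,0,0,0,255],[0,-0.02,0,0,0,0,255],[0,-0.015,0,0,0,0,255],[0,0,0,0,0,0,255],[0,0,0,0,0,0,255]]}}

```text
clock: 8.48
eef_pos: [0.463, -0.2334, 0.2281]
tool_rot: [-2.649, -1.689, 0.001]
force: [0.3, 1.4, -1.4]
opening: 0.0334
gripper_force: 20.0
```

```bash
python3 - <<'E'
from h import *
f=grab("wrist");P=cloud(f);img=f["pixels"]
s=monitor.state();print(s["eef_pos"],yaw(),s["opening"])
cv2.imwrite("pics/w2.png",img)
d=P-np.array([.484,-.186,0])
m=(np.hypot(d[...,0],d[...,1])<.1)&(P[...,2]>.09)&(P[...,2]<.145)
v=np.nonzero(m)
print("slate",rect(P,m),v[0].min(),v[0].max(),v[1].min(),v[1].max())
zt=np.percentile(P[m][:,2],90);t=m&(P[...,2]>zt-.006)&(P[...,2]<zt+.006)
q=P[t];print("top",rect(P,t)); vx,vy,x0,y0=cv2.fitLine((q[:,:2]).astype(np.float32),cv2.DIST_L2,0,.01,.01).ravel();print("line",np.degrees(np.arctan2(vy,vx)),x0,y0)
g=img.astype(int).min(2); w=m&(g>190); print("white",w.sum(),np.median(P[w],0) if w.any() else None,[np.median(x) for x in np.nonzero(w)])
E
```

```text
[ 0.463349   -0.23204173  0.22801714] -24.823382844382753 0.03344623332044777
slate (np.int64(1380), [483.6, -183.6], [138.3, 7.6], 'long axis deg', 65.2, 'z', [0.1243, 0.1255, 0.1267]) 46 202 249 258
top (np.int64(1380), [483.6, -183.6], [138.3, 7.6], 'long axis deg', 65.2, 'z', [0.1243, 0.1255, 0.1267])
line 65.165565 0.48578128 -0.179484
white 70 [ 0.48377661 -0.18366974  0.12586706] [np.float64(130.0), np.float64(254.0)]
```

View pics/w2.png

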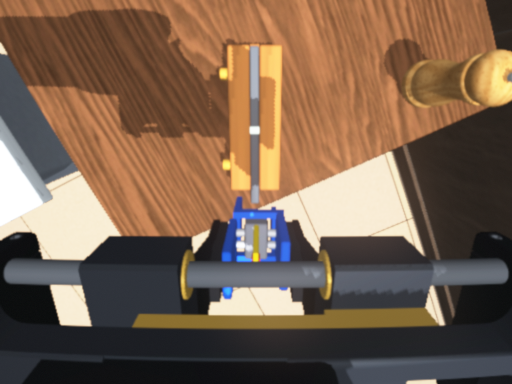

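>>> {"name": "servo_tool", "arguments": {"increments": [[0.002,0.0054,0,0,0,0,255],[0.0045,0.01,0,0,0,0,255],[0.0055,0.0132,0,0,0,0,255],[0.0055,0.0132,0,0,0,0,255],[0.003,0.0066,-0.01,0,0,0,255],[0,0,-0.02,0,0,0,255],[0,0,-0.01,0,0,0,255],[0,0,0,0,0,0,255]]}}

```text
clock: 9.2
eef_pos: [0.4823, -0.1822, 0.1853]
tool_rot: [-2.642, -1.694, 0.006]
force: [0.7, -0.7, -1.5]
opening: 0.0338
gripper_force: 20.0
```

>>> {"name": "servo_tool", "arguments": {"increments": [[0,0,0,0,0,0,255],[0,0,0,0,0,0,255],[0,0,0,0,0,0,255],[0,0,0,0,0,0,255],[0,0,0,0,0,0,255],[0,0,0,0,0,0,255],[0,0,0,0,0,0,255],[0,0,0,0,0,0,255]]}}

```text
clock: 9.87
eef_pos: [0.4842, -0.1836, 0.1883]
tool_rot: [2.646, 1.694, 0.0]
force: [-1.1, 0.4, -0.2]
opening: 0.0336
gripper_force: 20.0
```

```bash
python3 - <<'E'
from h import *
f=grab("wrist");P=cloud(f);img=f["pixels"]
s=monitor.state();print(s["eef_pos"],yaw(),s["opening"],s["force"])
c=np.array([.4838,-.1836]);d=P[...,:2]-c
n=np.array([np.cos(np.radians(-24.83)),np.sin(np.radians(-24.83))]);t=np.array([-n[1],n[0]])
m=(abs(d@n)<.02)&(abs(d@t)<.08)&(abs(P[...,2]-.1257)<.008)
print("slate",rect(P,m)); q=d[m]; print("across",np.percentile(q@n,[3,50,97]).round(4),"along",np.percentile(q@t,[1,99]).round(4))
e=P[...,:2]-s["eef_pos"][:2]
b=(img[...,0].astype(int)>img[...,2].astype(int)+60)&(abs(e@n)<.03)&(abs(e@t)<.03)&(P[...,2]>.13)
q=e[b];print("clip blue",b.sum(),"across",np.percentile(q@n,[2,98]).round(4),"along",np.percentile(q@t,[2,98]).round(4),np.percentile(P[b][:,2],[2,98]).round(4))
cv2.imwrite("pics/w3.png",cv2.resize(img[100:300,170:340],None,fx=3,fy=3))
E
```

```text
[ 0.48412919 -0.18362545  0.18825607] -24.752407722861424 0.03345190082757705 [-0.24248428 -0.41800359 -1.36789675]
slate (np.int64(953), [497.1, -154.9], [74.7, 8.2], 'long axis deg', 65.2, 'z', [0.1243, 0.1255, 0.1266])
across [-0.0032  0.      0.004 ] along [-0.0049  0.0683]
clip blue 1985 across [-0.017   0.0157] along [-0.0171  0.0158] [0.174  0.2243]
```

View pics/w3.png

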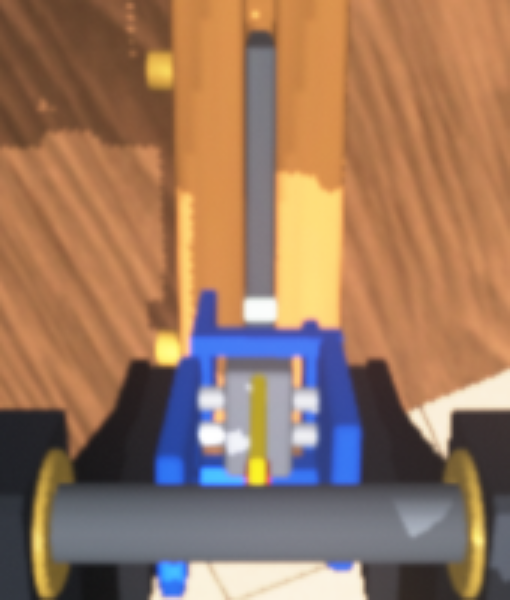

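>>> {"name": "servo_tool", "arguments": {"increments": [[-0.0003,0,-0.004,0,0,0,255],[0,0,-0.007,0,0,0,255],[0,0,-0.008,0,0,0,255],[0,0,-0.008,0,0,0,255],[0,0,-0.007,0,0,0,255],[0,0,-0.005,0,0,0,255],[0,0,-0.003,0,0,0,255],[0,0,-0.001,0,0,0,255]]}}

```text
clock: 10.58
eef_pos: [0.4834, -0.1835, 0.1444]
tool_rot: [-2.645, -1.693, 0.002]
force: [0.8, 0.3, -0.3]
opening: 0.0336
gripper_force: 20.0
```

>>> {"name": "servo_tool", "arguments": {"increments": [[0,0,-0.001,0,0,0,255],[0,0,-0.001,0,0,0,255],[0,0,-0.001,0,0,0,255],[0,0,-0.001,0,0,0,255],[0,0,0,0,0,0,255],[0,0,0,0,0,0,255],[0,0,0,0,0,0,255],[0,0,0,0,0,0,255]]}}

```text
clock: 11.25
eef_pos: [0.4839, -0.1836, 0.1413]
tool_rot: [2.646, 1.694, 0.0]
force: [0.3, 0.6, -1.4]
opening: 0.0336
gripper_force: 20.0
```

>>> {"name": "servo_tool", "arguments": {"increments": [[0,0,-0.001,0,0,0,255],[0,0,-0.001,0,0,0,255],[0,0,-0.001,0,0,0,255],[0,0,-0.001,0,0,0,255],[0,0,-0.0005,0,0,0,255],[0,0,0,0,0,0,255],[0,0,0,0,0,0,255],[0,0,0,0,0,0,255]]}}

```text
clock: 11.92
eef_pos: [0.484, -0.1837, 0.1369]
tool_rot: [2.646, 1.693, 0.001]
force: [-0.1, 0.0, 2.6]
opening: 0.0336
gripper_force: 20.0
```

>>> {"name": "servo_tool", "arguments": {"increments": [[0,0,-0.0005,0,0,0,255],[0,0,-0.0005,0,0,0,255],[0,0,0,0,0,0,255],[0,0,0,0,0,0,255],[0,0,0,0,0,0,255],[0,0,0,0,0,0,255],[0,0,0,0,0,0,255],[0,0,0,0,0,0,255]]}}

```text
clock: 12.58
eef_pos: [0.4841, -0.1837, 0.1363]
tool_rot: [2.646, 1.694, 0.001]
force: [-1.7, 0.0, 6.8]
opening: 0.0336
gripper_force: 20.0
```

>>> {"name": "servo_tool", "arguments": {"increments": [[0,0,-0.0004,0,0,0,255],[0,0,0,0,0,0,255],[0,0,0,0,0,0,255],[0,0,0,0,0,0,255],[0,0,0,0,0,0,255],[0,0,0,0,0,0,255],[0,0,0,0,0,0,255],[0,0,0,0,0,0,255]]}}

```text
clock: 13.25
eef_pos: [0.4841, -0.1837, 0.1362]
tool_rot: [2.646, 1.694, 0.001]
force: [-2.0, 0.5, 9.6]
opening: 0.0335
gripper_force: 20.0
```

```bash
python3 - <<'E'
from h import *
F=[];
for i in range(4):
    f=grab("wrist");s=monitor.state();F.append(s["force"])
print(np.round(F,1),s["eef_pos"],s["opening"],yaw(),s["wrist_torque"])
c=np.array([.4838,-.1836]);P=cloud(f);img=f["pixels"]
n=np.array([np.cos(np.radians(-24.83)),np.sin(np.radians(-24.83))]);t=np.array([-n[1],n[0]])
e=P[...,:2]-s["eef_pos"][:2]
b=(img[...,0].astype(int)>img[...,2].astype(int)+60)&(abs(e@n)<.03)&(abs(e@t)<.03)&(P[...,2]>.1)
q=e[b];print("clip blue",b.sum(),"across",np.percentile(q@n,[2,98]).round(4),"along",np.percentile(q@t,[2,98]).round(4),np.percentile(P[b][:,2],[2,98]).round(4))
cv2.imwrite("pics/w4.png",cv2.resize(img[100:300,170:340],None,fx=3,fy=3))
E
```

```text
[[-2.2  0.4  8.7]
 [-2.4  0.8  9. ]
 [-2.5  0.7  8.6]
 [-2.2  0.6  9.1]] [ 0.48405684 -0.18370687  0.13622082] 0.033684156407683206 -24.751907378582096 [0.06959584 0.60550704 0.06778315]
clip blue 2009 across [-0.017   0.0156] along [-0.0171  0.0158] [0.12   0.1723]
```

View pics/w4.png

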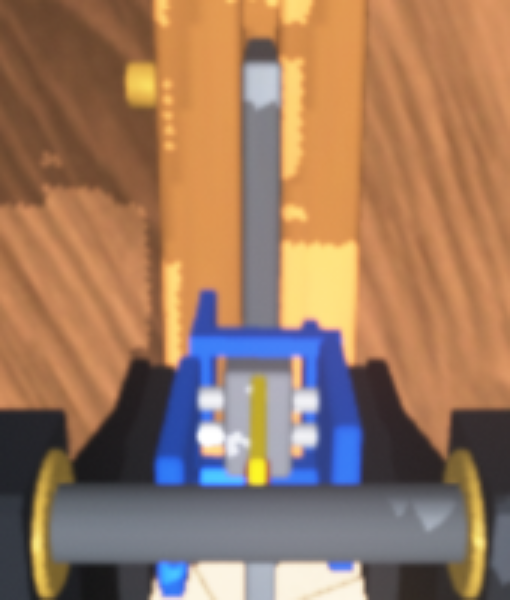

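>>> {"name": "servo_tool", "arguments": {"increments": [[0,0,0,0,0,0,150],[0,0,0,0,0,0,143],[0,0,0,0,0,0,137],[0,0,0,0,0,0,132],[0,0,0,0,0,0,127],[0,0,0,0,0,0,123],[0,0,0,0,0,0,120],[0,0,0,0,0,0,120]]}}

```text
clock: 14.12
eef_pos: [0.4846, -0.1838, 0.1359]
tool_rot: [2.645, 1.693, 0.002]
force: [0.8, 0.1, 4.9]
opening: 0.046
gripper_force: 4.5
```

>>> {"name": "servo_tool", "arguments": {"increments": [[0,0,0,0,0,0,117],[0,0,0,0,0,0,113],[0,0,0,0,0,0,105],[0,0,0,0,0,0,90],[0,0,0,0,0,0,60],[0,0,0,0,0,0,60],[0,0,0,0,0,0,60],[0,0,0,0,0,0,60]]}}

```text
clock: 14.78
eef_pos: [0.4837, -0.1835, 0.1352]
tool_rot: [-2.646, -1.694, 0.0]
force: [-0.2, 0.2, -0.5]
opening: 0.0659
gripper_force: 0.0
```

>>> {"name": "servo_tool", "arguments": {"increments": [[0,0,0.005,0,0,0,60],[0,0,0.01,0,0,0,60],[0,0,0.015,0,0,0,60],[0,0,0.02,0,0,0,60],[0,0,0.02,0,0,0,60],[0,0,0.02,0,0,0,60],[0,0,0.02,0,0,0,60],[0,0,0.01,0,0,0,60]]}}

```text
clock: 15.45
eef_pos: [0.4849, -0.1842, 0.2588]
tool_rot: [2.644, 1.692, 0.006]
force: [0.5, -0.3, 0.3]
opening: 0.0667
gripper_force: 0.0
```

>>> {"name": "servo_tool", "arguments": {"increments": [[-0.0105,-0.0227,0,0,0,0,60],[-0.0105,-0.0227,0,0,0,0,60],[0,0,0,0,0,0,60],[0,0,0,0,0,0,60],[0,0,0,0,0,0,60],[0,0,0,0,0,0,60],[0,0,0,0,0,0,60],[0,0,0,0,0,0,60]]}}

```text
clock: 16.12
eef_pos: [0.4632, -0.2281, 0.2552]
tool_rot: [-2.644, -1.696, 0.0]
force: [-0.2, -0.1, 0.5]
opening: 0.0668
gripper_force: 0.0
```

```bash
python3 - <<'E'
from h import *
f=grab("wrist");s=monitor.state()
c=np.array([.4838,-.1836]);P=cloud(f);img=f["pixels"]
n=np.array([np.cos(np.radians(-24.83)),np.sin(np.radians(-24.83))]);t=np.array([-n[1],n[0]])
e=P[...,:2]-c
b=(img[...,0].astype(int)>img[...,2].astype(int)+60)&(abs(e@n)<.035)&(abs(e@t)<.035)&(P[...,2]>.1)
q=e[b];print(b.sum(),"across",np.percentile(q@n,[2,98]).round(4),"along",np.percentile(q@t,[2,98]).round(4),np.percentile(P[b][:,2],[2,98]).round(4))
for sg in (1,-1):
    for lo,hi in ((.13,.155),(.155,.19)):
        k=b&(sg*(e@n)>.015)&(P[...,2]>lo)&(P[...,2]<hi)
        if k.sum()>9: print(sg,lo,k.sum(),(e[k]@n).mean().round(4),(e[k]@t).mean().round(4),P[k][:,2].max(),rect(P,k)[3:5])
m=(abs(e@n)<.02)&(abs(e@t)<.08)&(abs(P[...,2]-.1257)<.008)&~b
print("slate z",np.percentile(P[m][:,2],[10,50,90]))
cv2.imwrite("pics/w5.png",cv2.resize(img[40:240,150:350],None,fx=3,fy=3))
E
```

```text
728 across [-0.0223  0.0226] along [-0.0181  0.0149] [0.1263 0.1727]
1 0.13 24 0.0177 0.0135 0.15340654973753126 ('long axis deg', -19.7)
1 0.155 214 0.0202 0.0026 0.1733122009000223 ('long axis deg', 65.3)
-1 0.13 53 -0.0179 -0.0052 0.15410866582621552 ('long axis deg', 73.1)
-1 0.155 228 -0.0199 -0.004 0.17423155853588707 ('long axis deg', 64.1)
slate z [0.12440298 0.12548397 0.126564  ]
```

View pics/w5.png

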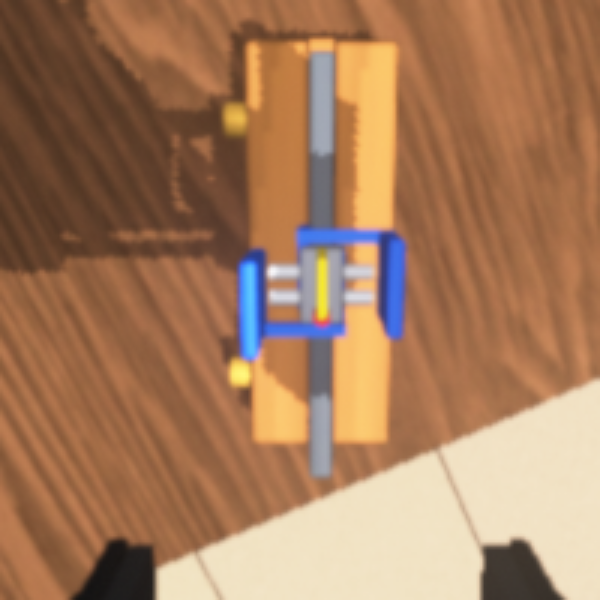

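```bash
python3 -c "
from h import *
print(job_done())"
```

```text
the job is handed in; nothing more can be done
None
```

The clip is on the menu slate over the white centre mark, pressed home at about 9 N and released; the last wrist picture shows it centred and square with the gripper clear. I handed the job in at about 16 s. No verdict came back, and the pin depth is inferred from force and height, not seen directly.

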